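Pack, tamp, cover and start an aggregate compaction cell

ROBOT

A 6-joint arm with a two-finger parallel gripper is mounted at the origin on a cart in front of the work surface, level with it; the furniture and walls round the work are solid. World frame = base frame: x ahead of the robot, y to its left, z up, the work surface at z = 0. Lengths are in m, angles in degrees, forces in N, time in s.
With the tool pointing down it reaches from about 0.375 to 0.9 m from the base axis. Payload 3.1 kg.
Tool frame: the origin (TCP) lies at the very end of the fingers, on their centre line; the grasp point (between the pads) lies behind it (bot.grip_depth is the z of the grasp point in the tool frame, in m); z points along the fingers, y is the direction in which the jaws open and shut (so a half turn about z gives the same grasp; the last joint's range is limited). The gripper opens to 87 mm and grips with 3 to 60 N. Pads are 19 mm wide; open, the fingers measure 117 mm over their backs; the gripper's body (75 mm by 190 mm) begins 51 mm behind the grasp point.
Start: joints at [-79.612, 30.224, 82.088, -0, 67.689, -10.227], TCP at [0.22, -0.585, 0.223] pointing down, gripper open.
Joint ranges: [-176.69, 176.69], [-43.24, 126.21], [12.49, 139.97], [-82, 262], [0, 151.66], [-163.58, 163.58]. Speed limits (degrees/s): [159.86, 159.86, 180, 180, 180, 180].

INTERFACE

Orientations are given as a 3x3 rotation matrix whose columns are the frame's x, y, z axes.
In Python, from rig import bot, vision gives the robot as it stands. The module is installed in compiled form; this text tells all that it offers.
- The arm moves only by the shell command python3 -m jog 'ROWS'. ROWS is JSON, a list of rows, each a list of 3 entries, a list of its own where there are three numbers: the shift along the tool's x, y, z in mm, then the turn, a rotation vector about the tool's x, y, z in degrees, then the closure, from 0 (fully open) to 1 (shut). In form: [[[dx, dy, dz], [wx, wy, wz], fingers], ...]. A call has 1 to 12 rows; each row is the pose to reach, as a shift and turn from the pose commanded when the call began, along the tool's axes at that moment; what a row does not reach only later rows make up. A row lasts 1/12 s, in which the tool goes at most 41.7 mm and 7.16 degrees, less where a joint would pass 70% of its speed; a pose out of reach is approached as far as the arm can. A call with a gripper value outside its range is refused whole. The fingers move at their own pace and stop on an object; the grip force is fixed at half the most. Time passes only in rows, so rows that repeat a pose let the fingers close. It gives the time, the measured TCP pose, the force and the opening at its end, in the units of the state.
- bot.read_state(): the state, without advancing time (a new reading comes with each control period).
- vision.capture(name): name is "scene" or "side" or "wrist"; returns the picture (400x640x3 uint8, red, green, blue); there is no depth.
- vision.camera_info(name): a dict with "intrinsics" (3x3 intrinsics, pixels), "dist" ([k1, k2, p1, p2, k3] as OpenCV has them; the pictures are not rectified), "camera_from_world" (4x4, takes a point from world to camera coordinates); the wrist camera has in their place "mount" (4x4, takes a point from camera to tool coordinates, whose origin is the TCP and whose axes are the flange's). Camera axes: x right, y up, looking along -z (the intrinsics and any distortion apply to the point x, -y, -z); pixel columns grow to the right and rows downward; lengths in m; the calibration is good to about 2 mm. A picture is of the moment at which its call begins: read the wrist's pose just before it. camera_info takes no time and is no camera call.
- bot.hand_in(): hands the job in, once; it reports no verdict.
The state is a dict: "time_s": time; "joint_positions": joint angles; "qvel": joint speeds; "tau": joint torques, N m; "position": TCP position; "tcp_rot": TCP orientation; "force": force on the tool from outside, world axes, zero at the start; "moment": the same for the moment, N m; "opening": opening from 0.0 (shut) to 1.0 (fully open).
Only numpy, scipy, OpenCV 4.12 (cv2) and the standard library are available. Lean on these libraries where they do the work, as an engineer would, in place of code of your own. Each camera call takes 0.05 s, during which the arm holds its last target. There are 200 camera calls.

TASK

Load all the grey aggregate lumps lying on the worktop into the open cell, then press them down level with the flat tamper until the cell's stiff floor is fully down, and stand the tamper back on its rubber pad. Then set the loose cover on the cell so that it sits seated and level, and last of all push the start plunger beside the cell fully down and let it spring back, leaving the small beaker and the amber bottle where they stand.

Things in the scene. Friction and masses are not known exactly. Their poses are not given: they have to be found in the camera images.
- cell_rim (a point): Centre of the cell's mouth, in the plane of its rim. The cell is an open aluminium box standing on a grey base, fixed to the worktop: inside 136 mm along this point's x and 150 mm along its y, walls 5 mm thick (outside 146 x 160 mm), rim 68 mm above the worktop. z up. The base is 166 x 280 mm, 12 mm high; the cell stands at its +y end, the plunger at its -y end.
- floor (a joint): The cell's steel floor plate, a stiff follower that stays where it is pushed: 0 is up (floor 16 mm below the rim), 0.030 m is fully down on its stop (floor 46 mm below the rim). Only a downward push of about 9 N or more (it drags, with no spring) moves it. Lumps on the raised floor stand about 18 mm above the rim; once the floor is fully down they lie about 12 mm below it.
- plunger (a joint): The sprung start plunger: 0 is up, 0.022 m is fully down. Spring force about 3 N at the top and 9 N fully down; it springs back when let go.
- plunger_top (a point): Centre of the top face of the plunger's round black cap (42 mm across, 94 mm above the worktop when up; it moves down with the cap). It lies on the cell's base, 145 mm from the cell's centre along -y of cell_rim.
- pad: Thin black rubber pad, 136 x 150 x 3 mm (x, y), fixed to the worktop: the tamper's parking place. Origin at the centre of its underside.
- tamper: The tamper: flat steel foot 116 mm (its x) by 130 mm (its y), 12 mm thick, with an upright square black post 28 x 28 mm, 95 mm tall, in the middle; 107 mm high in all, 0.35 kg. Origin at the centre of the underside of the foot, z up along the post. It starts standing on the pad.
- tamper_grip (a point): Point on the axis of the tamper's post, 85 mm above the underside of the foot and 22 mm below the post's top: where to grip.
- tamper_face (a point): Centre of the underside of the tamper's foot.
- cover: The loose cover: flat aluminium plate 154 mm (its x) by 168 mm (its y), 5 mm thick, with a raised 124 x 138 x 5 mm step under it that drops into the cell's mouth (6 mm play on each side), and an upright square black post 28 x 28 mm, 55 mm tall, in the middle of its top; 0.3 kg. Origin at the centre of the underside of the step. It starts lying on the worktop on its step. Its long way (y) goes along the cell's y, either way round.
- cover_grip (a point): Point on the axis of the cover's post, 40 mm above the underside of the step (30 mm above the plate's top face) and 25 mm below the post's top.
- cover_plate (a point): Centre of the underside of the cover's plate, 5 mm above the underside of the step: lies at cell_rim when the cover is seated.
- beaker: Bystander: small glass beaker, 62 mm across, 73 mm high, standing near the front. Origin under its centre.
- amber: Bystander: amber glass bottle with a black cap, 58 mm across, 132 mm high, standing behind the work. Origin under its centre.
- lump0: A light, rough-broken grey aggregate lump, about 58 mm (its x) by 38 mm (y) by 34 mm (z), 70 g. Origin at the centre of its underside. Three or four lumps are present.
- lump0_mid (a point): Centre of lump0 (17 mm above its underside); axes as the lump's.
- lump1: A light, rough-broken grey aggregate lump, about 58 mm (its x) by 38 mm (y) by 34 mm (z), 70 g. Origin at the centre of its underside. Three or four lumps are present.
- lump1_mid (a point): Centre of lump1 (17 mm above its underside); axes as the lump's.
- lump2: A light, rough-broken grey aggregate lump, about 58 mm (its x) by 38 mm (y) by 34 mm (z), 70 g. Origin at the centre of its underside. Three or four lumps are present.
- lump2_mid (a point): Centre of lump2 (17 mm above its underside); axes as the lump's.
- lump3: A light, rough-broken grey aggregate lump, about 58 mm (its x) by 38 mm (y) by 34 mm (z), 70 g. Origin at the centre of its underside. Three or four lumps are present.
- lump3_mid (a point): Centre of lump3 (17 mm above its underside); axes as the lump's.
Not all that is in view belongs to the job. Leave any blue or yellow look-alike of the lump1 alone.

How it is judged:
By the outcome, as a careful person would: the job done as asked, in the order asked, and still so for the second after the job is handed in, with the robot touching nothing.
Of lump0, lump1, lump2, lump3 only 3 to 4 are there at a start; the rules pass over those that are not, and their reading is None.
At some moment in a run one of lump0, lump1, lump2, lump3, cover, tamper may be knocked a few centimetres aside while the robot is not near it.
Once in a run the grip may slacken for a moment while it holds something.
It also fails if it takes over 210 s, if anything falls off the work surface, if the arm or the gripper's body presses on something with over 40 N, if the wrist force passes 120 N, or if a joint passes its speed limit or range.

## Working session

There is one attempt and no reset: what is moved stays moved. The work goes in short steps, Python scripts to look and compute and a shell command to move; the robot and the scene stay as the last step left them, time stands still between calls to the robot, and variables do not carry over. Pictures are saved under pics/ and viewed, about 12 in all and at most 16, crops included, and the job is handed in when it is done.

```bash
mkdir -p pics; python3 - <<'E'
from rig import bot, vision
import cv2,numpy as np
for n in("scene","side"):
    im=vision.capture(n); cv2.imwrite(f"pics/{n}0.png",im[:,:,::-1])
    i=vision.camera_info(n); print(n,{k:np.round(v,3).tolist() for k,v in i.items()})
i=vision.camera_info("wrist"); print({k:np.round(v,4).tolist() for k,v in i.items()})
print(bot.grip_depth, bot.read_state())
E
```

```text
scene {'intrinsics': [[493.066, 0.0, 316.436], [0.0, 493.066, 196.001], [0.0, 0.0, 1.0]], 'dist': [-0.08, 0.0, 0.0, 0.0, 0.0], 'camera_from_world': [[0.471, -0.882, 0.025, -0.383], [0.396, 0.236, 0.887, -0.235], [-0.788, -0.408, 0.461, -1.563], [0.0, 0.0, 0.0, 1.0]]}
side {'intrinsics': [[491.511, 0.0, 321.759], [0.0, 491.511, 199.003], [0.0, 0.0, 1.0]], 'dist': [-0.025, 0.0, 0.0, 0.0, 0.0], 'camera_from_world': [[-0.407, -0.913, 0.004, 0.062], [0.785, -0.348, 0.511, -0.492], [-0.466, 0.211, 0.859, -1.747], [0.0, 0.0, 0.0, 1.0]]}
{'intrinsics': [[296.3014, 0.0, 319.2187], [0.0, 296.3014, 197.9023], [0.0, 0.0, 1.0]], 'dist': [-0.0495, 0.0, 0.0, 0.0, 0.0], 'mount': [[0.0014, 0.9557, 0.2945, 0.0819], [1.0, -0.0014, -0.0002, -0.0009], [0.0003, 0.2945, -0.9557, -0.1606], [0.0, 0.0, 0.0, 1.0]]}
-0.0187 {'time_s': 0.1, 'joint_positions': array([-7.96132035e+01,  3.02732310e+01,  8.21498455e+01, -1.32066559e-03,
        6.76898252e+01, -1.02270583e+01]), 'qvel': array([ 0.06218955, -0.07550729, -0.25937542,  0.03529904, -0.0614453 ,
        0.05736734]), 'tau': array([-5.72321710e-05, -4.40983808e+01, -1.77152073e+01,  6.33935072e-02,
        5.33641723e-02, -4.06225649e-05]), 'position': array([ 0.21994364, -0.58430584,  0.22166943]), 'tcp_rot': array([[ 9.35971403e-01,  3.52075832e-01, -3.76242165e-04],
       [ 3.52075880e-01, -9.35969462e-01,  1.93436910e-03],
       [ 3.28893435e-04, -1.94297995e-03, -9.99998058e-01]]), 'force': array([-0.3501964 , -0.49251105, -0.03978905]), 'moment': array([ 0.0392913 ,  0.01774166, -0.04777273]), 'opening': 1.0000659103923029}
```

View pics/scene0.png

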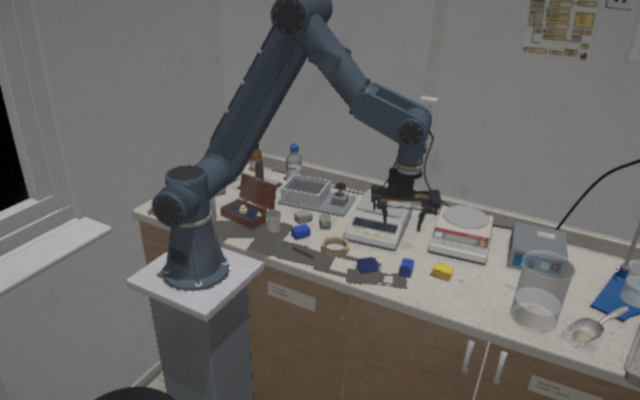

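View pics/side0.png

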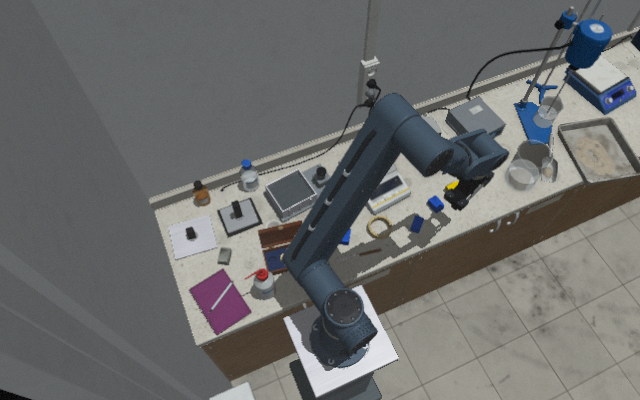

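Scene view: the cell is near (305,190) with the plunger at about (340,192), and grey lumps at (303,217) and (325,222). Side view: the cover is at (190,235), the tamper on its pad at (238,213), and a grey lump at (224,256). The arm hides the rest.

```bash
cat > h.py <<'E'
from rig import bot, vision
import cv2,numpy as np
from scipy.spatial.transform import Rotation as R
def cam(n,st=None):
    i=vision.camera_info(n)
    if n=="wrist":
        st=st or bot.read_state()
        T=np.eye(4);T[:3,:3]=st["tcp_rot"];T[:3,3]=st["position"]
        W=T@np.array(i["mount"])
    else: W=np.linalg.inv(np.array(i["camera_from_world"]))
    return np.array(i["intrinsics"]),np.array(i["dist"]),W
def ray(c,uv):
    K,d,W=c; p=cv2.undistortPoints(np.array([[uv]],float),K,d)[0,0]
    v=W[:3,:3]@np.array([p[0],-p[1],-1.]); return W[:3,3],v
def atz(c,uv,z):
    o,v=ray(c,uv); return o+v*(z-o[2])/v[2]
def proj(c,P):
    K,d,W=c; V=np.linalg.inv(W); P=np.atleast_2d(P)@V[:3,:3].T+V[:3,3]
    return cv2.projectPoints(P*[1,-1,-1],np.zeros(3),np.zeros(3),K,d)[0][:,0]
def snap(n,f):
    import pickle
    st=bot.read_state(); im=vision.capture(n)[:,:,::-1].copy(); cv2.imwrite(f"pics/{f}.png",im)
    c=cam(n,st); pickle.dump(c,open(f"pics/{f}.pkl","wb")); return im,c
def load(f):
    import pickle; return cv2.imread(f"pics/{f}.png"),pickle.load(open(f"pics/{f}.pkl","rb"))
# shift in tool axes (mm) and turn about tool z (deg) to reach TCP pos p with tool y at world yaw (deg), mod 180
def go(p,yaw=None,st=None):
    st=st or bot.read_state(); Rt=st["tcp_rot"]
    d=Rt.T@(np.array(p)-st["position"])*1000
    w=np.zeros(3)
    if yaw is not None:
        a=np.radians(yaw); best=None
        for s in(1,-1):
            y=s*np.array([np.cos(a),np.sin(a),0]); z=np.array([0,0,-1.]); G=np.c_[np.cross(y,z),y,z]
            r=R.from_matrix(Rt.T@G).as_rotvec(degrees=True)
            if best is None or np.linalg.norm(r)<np.linalg.norm(best): best=r
        w=best
    print("shift",np.round(d,1),"turn",np.round(w,1),"j6",st["joint_positions"][5].round(1))
E
python3 - <<'E'
from h import *
c=cam("side")
for n,uv,z in [("cell",(291,190),.068),("plunger",(320,172),.094),("tamper post",(238,205),.1),("pad",(240,218),0),("cover",(190,233),.05),("lump",(224,256),.02),("amber",(201,200),0),("blue",(345,238),.02),("box",(280,245),.03)]: print(n,atz(c,uv,z).round(3))
c=cam("scene")
for n,uv,z in [("cell",(306,188),.068),("plunger",(341,186),.094),("lumpA",(303,217),.02),("lumpB",(325,222),.02),("blue",(301,231),.02),("beaker",(274,228),0),("box",(250,205),.03)]: print(n,atz(c,uv,z).round(3))
go([0.55,0.15,0.45],90)
E
```

```text
cell [ 0.599 -0.064  0.068]
plunger [ 0.616 -0.199  0.094]
tamper post [0.6   0.156 0.1  ]
pad [0.6   0.163 0.   ]
cover [0.587 0.365 0.05 ]
lump [0.456 0.275 0.02 ]
amber [0.746 0.283 0.   ]
blue [ 0.337 -0.183  0.02 ]
box [0.408 0.062 0.03 ]
cell [ 0.57  -0.082  0.068]
plunger [ 0.609 -0.215  0.094]
lumpA [ 0.437 -0.144  0.02 ]
lumpB [ 0.446 -0.231  0.02 ]
blue [ 0.346 -0.187  0.02 ]
beaker [ 0.343 -0.075  0.   ]
box [0.398 0.069 0.03 ]
shift [ 567.5 -571.5 -227. ] turn [-0.1  0.  20.6] j6 -10.2
```

```bash
python3 -m jog '[[[250,-260,-160],[0,0,20.6],0],[[250,-260,-160],[0,0,20.6],0],[[250,-260,-160],[0,0,20.6],0],[[250,-260,-160],[0,0,20.6],0],[[250,-260,-160],[0,0,20.6],0],[[250,-260,-160],[0,0,20.6],0],[[250,-260,-160],[0,0,20.6],0],[[250,-260,-160],[0,0,20.6],0],[[250,-260,-160],[0,0,20.6],0],[[250,-260,-160],[0,0,20.6],0],[[250,-260,-160],[0,0,20.6],0],[[250,-260,-160],[0,0,20.6],0]]'
python3 -m jog '[[[140,-333,0],[0,0,0],0],[[140,-333,0],[0,0,0],0],[[140,-333,0],[0,0,0],0],[[140,-333,0],[0,0,0],0],[[140,-333,0],[0,0,0],0],[[140,-333,0],[0,0,0],0],[[140,-333,0],[0,0,0],0],[[140,-333,0],[0,0,0],0],[[140,-333,0],[0,0,0],0],[[140,-333,0],[0,0,0],0],[[140,-333,0],[0,0,0],0],[[140,-333,0],[0,0,0],0]]'
python3 - <<'E'
from h import *
im,c=snap("wrist","w1"); print(bot.read_state()["time_s"])
cv2.imwrite("pics/w1b.png",cv2.resize(im,(800,500)))
E
```

```text
time_s: 1.1
position: [0.3627, -0.2529, 0.3828]
tcp_rot: [[1.0, 0.003, 0.0], [0.003, -1.0, -0.001], [0.0, 0.001, -1.0]]
force: [-0.3, -0.5, -0.5]
opening: 0.998
time_s: 2.1
position: [0.5022, 0.078, 0.3813]
tcp_rot: [[1.0, -0.001, -0.003], [-0.001, -1.0, -0.001], [-0.003, 0.001, -1.0]]
force: [0.1, 0.5, 0.2]
opening: 0.996
2.15
```

View pics/w1b.png

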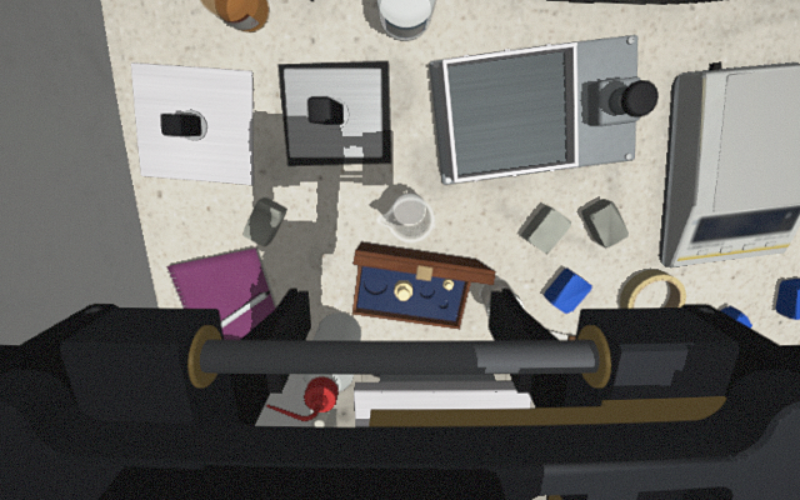

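The wrist view shows everything. In the 800-px picture:
- Grey lumps are at (265,221), (546,228) and (605,221). The blue look-alike is at (568,290), to be left alone.
- The cover is at (195,125), the tamper on its pad at (335,112), the cell at (515,110) and the plunger at (635,98).
- The beaker is at (408,213) and the amber bottle at (240,10).

I'll enlarge a crop to confirm the lumps.

```bash
python3 - <<'E'
from h import *
im,c=load("w1")
def crop(x,y,w,h,s): return cv2.resize(im[y:y+h,x:x+w],None,fx=s,fy=s,interpolation=cv2.INTER_CUBIC)
a=crop(180,145,80,70,5); b=crop(400,145,120,70,5)
# a: x=180+u/5 ; b panel below origin x=410
o=np.zeros((600,800,3),np.uint8); o[:300,:400]=crop(180,145,80,60,5); o[:300,400:]=crop(330,20,160,120,2.5); o[300:,:]=crop(385,145,160,60,5)
cv2.imwrite("pics/c1.png",o)
cell=[(443,62),(577,46),(577,164),(455,182)]
for n,l,z in [("rim",cell,.068),("base",[(636,37),(634,158)],.012),("cover",[(133,65),(252,70),(250,184),(143,176)],.010),("pad",[(278,64),(389,62),(391,162),(287,165)],.003),("coverpost",[(180,124)],.065),("tpost",[(322,110)],.110),("plg",[(638,98)],.094)]:
    P=np.array([atz(c,(u*.8,v*.8),z)[:2] for u,v in l]); print(n,P.round(4).tolist(),"mean",P.mean(0).round(4))
E
```

```text
rim [[0.6644, 0.0274], [0.6843, -0.1299], [0.5476, -0.147], [0.5239, 0.0076]] mean [ 0.6051 -0.0605]
base [[0.7096, -0.2332], [0.5528, -0.256]] mean [ 0.6312 -0.2446]
cover [[0.6767, 0.4384], [0.666, 0.2747], [0.5142, 0.2936], [0.5273, 0.4515]] mean [0.596  0.3645]
pad [[0.674, 0.2412], [0.6752, 0.0923], [0.5439, 0.0903], [0.5402, 0.2396]] mean [0.6083 0.1659]
coverpost [[0.597, 0.3524]] mean [0.597  0.3524]
tpost [[0.6085, 0.164]] mean [0.6085 0.164 ]
plg [[0.6258, -0.1974]] mean [ 0.6258 -0.1974]
```

View pics/c1.png

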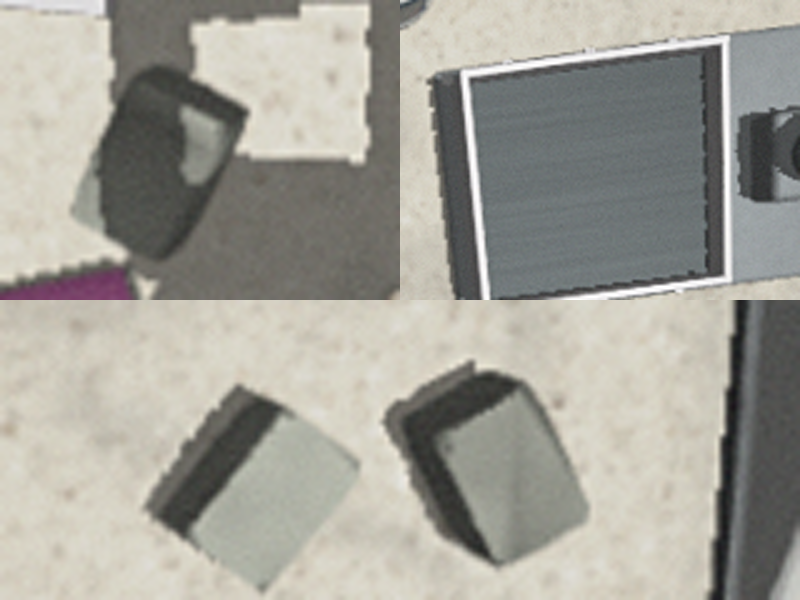

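Panel contents, in crop pixels: lump C at (160,160), in shadow; lump A with its top centred on (274,500); lump B with its top centred on (512,473). All three are plain grey and rough, so they fit the description. The blue and yellow blocks don't.

```bash
cat >> h.py <<'E'
CELL=np.array([.6051,-.0605,.068]); CY=7.4
def incell(x,y,z):
    a=np.radians(CY); return [CELL[0]+x*np.cos(a)-y*np.sin(a),CELL[1]+x*np.sin(a)+y*np.cos(a),z]
E
python3 - <<'E'
from h import *
im,c=load("w1")
B=lambda u,v:(385+u/5,145+(v-300)/5); C=lambda u,v:(180+u/5,145+v/5)
for n,ctr,e,z in [("A",B(274,500),(B(285,412),B(190,532)),.034),("B",B(512,473),(B(437,435),B(498,563)),.034),("C",C(160,160),(C(200,90),C(118,238)),.017)]:
    p=atz(c,ctr,z); q=[atz(c,x,z) for x in e]; d=q[1]-q[0]
    yaw=np.degrees(np.arctan2(d[1],d[0])); print(n,p.round(4),"len",np.linalg.norm(d).round(3),"long yaw",yaw.round(1))
    go([p[0],p[1],.006],yaw+90)
print(incell(-32,28,0) and [np.round(incell(*t),4).tolist() for t in [(-.032,.028,.058),(.032,.028,.058),(0,-.035,.058)]])
E
```

```text
A [ 0.4503 -0.1365  0.034 ] len 0.053 long yaw 146.3
shift [-50.7 214.  375.9] turn [ 0.1  0.1 33.6] j6 86.3
B [ 0.4605 -0.2223  0.034 ] len 0.056 long yaw -147.5
shift [-40.3 299.8 376. ] turn [  0.    0.1 -32.6] j6 86.3
C [0.4608 0.2748 0.017 ] len 0.066 long yaw 146.8
shift [ -41.  -197.3  375.6] turn [ 0.1  0.1 33.1] j6 86.3
[[0.5698, -0.0369, 0.058], [0.6332, -0.0286, 0.058], [0.6096, -0.0952, 0.058]]
```

```bash
python3 - <<'E'
from h import *
im,c=load("w1")
for uv in [(662,263),(675,75)]:
    p=atz(c,(uv[0]*.8,uv[1]*.8),0); print(p.round(3),[(proj(c,p+[0,0,h])[0]/.8).round(0).tolist() for h in(.03,.05,.07,.09)])
x,y,w,h=500,40,140,180
cv2.imwrite("pics/c2.png",cv2.resize(im[y:y+h,x:x+w],None,fx=3,fy=3,interpolation=cv2.INTER_CUBIC))
E
```

```text
[ 0.39  -0.341  0.   ] [[675.0, 270.0], [684.0, 274.0], [694.0, 280.0], [705.0, 285.0]]
[ 0.666 -0.304  0.   ] [[691.0, 72.0], [702.0, 70.0], [714.0, 67.0], [728.0, 65.0]]
```

View pics/c2.png

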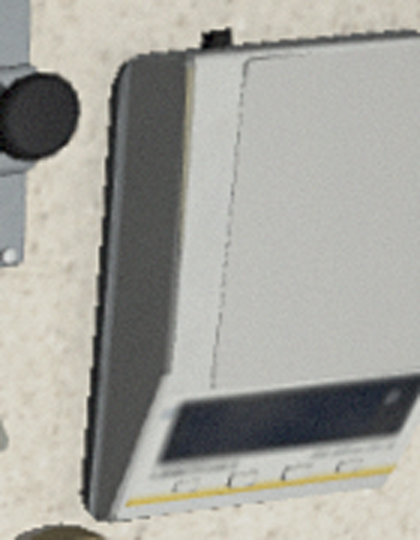

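The crop shows the scale's left edge well clear of lump B, and the scale is lower than the gripper body will be. I'll take lump B first.

```bash
python3 -m jog '[[[-40,300,310],[0,0,-32.6],0.25],[[-40,300,310],[0,0,-32.6],0.25],[[-40,300,310],[0,0,-32.6],0.25],[[-40,300,310],[0,0,-32.6],0.25],[[-40,300,310],[0,0,-32.6],0.25],[[-40,300,310],[0,0,-32.6],0.25],[[-40,300,310],[0,0,-32.6],0.25],[[-40,300,310],[0,0,-32.6],0.25],[[-40,300,310],[0,0,-32.6],0.25],[[-40,300,310],[0,0,-32.6],0.25],[[-40,300,310],[0,0,-32.6],0.25],[[-40,300,310],[0,0,-32.6],0.25]]'
python3 - <<'E'
from h import *
go([.4605,-.2223,.006],-57.5)
E
python3 -m jog '[[[0,0,25],[0,0,0],0.25],[[0,0,50],[0,0,0],0.25],[[0,0,65],[0,0,0],0.25],[[0,0,65],[0,0,0],0.25],[[0,0,65],[0,0,0],1],[[0,0,65],[0,0,0],1],[[0,0,65],[0,0,0],1],[[0,0,65],[0,0,0],1],[[0,0,65],[0,0,0],1],[[0,0,65],[0,0,0],1],[[0,0,65],[0,0,0],1],[[0,0,65],[0,0,0],1]]'
```

```text
time_s: 3.15
position: [0.46, -0.2243, 0.0698]
tcp_rot: [[0.846, 0.533, -0.004], [0.533, -0.846, 0.002], [-0.002, -0.004, -1.0]]
force: [-1.0, -0.1, 0.6]
opening: 0.749
shift [ 1.6 -1.2 63.8] turn [-0.2  0.1 -0.3] j6 19.3
time_s: 4.15
position: [0.4632, -0.2209, 0.0085]
tcp_rot: [[0.842, 0.539, 0.002], [0.539, -0.842, -0.001], [0.001, 0.002, -1.0]]
force: [-0.3, 0.2, 6.8]
opening: 0.433
```

```bash
python3 -m jog '[[[0,0,-40],[0,0,0],1],[[0,0,-80],[0,0,0],1],[[0,0,-110],[0,0,0],1],[[0,0,-130],[0,0,0],1],[[0,0,-130],[0,0,0],1]]'
python3 - <<'E'
from h import *
go(incell(0,-.035,.12),97.4)
E
```

```text
time_s: 4.57
position: [0.4649, -0.2221, 0.1417]
tcp_rot: [[0.842, 0.539, 0.007], [0.539, -0.842, -0.005], [0.003, 0.009, -1.0]]
force: [0.4, -0.7, -0.5]
opening: 0.434
shift [190.2 -29.   22.1] turn [ 0.4 -0.3 25.2] j6 19.4
```

```bash
python3 -m jog '[[[190,-29,0],[0,0,25.2],1],[[190,-29,0],[0,0,25.2],1],[[190,-29,0],[0,0,25.2],1],[[190,-29,0],[0,0,25.2],1],[[190,-29,0],[0,0,25.2],1],[[190,-29,0],[0,0,25.2],1],[[190,-29,0],[0,0,25.2],1],[[190,-29,0],[0,0,25.2],1]]'
python3 - <<'E'
from h import *
go(incell(0,-.035,.061),97.4)
snap("wrist","w2")
E
```

```text
time_s: 5.23
position: [0.6054, -0.0933, 0.1361]
tcp_rot: [[0.991, 0.13, -0.004], [0.13, -0.992, 0.001], [-0.003, -0.001, -1.0]]
force: [0.0, 0.5, -1.0]
opening: 0.432
shift [ 4.1  2.5 75.1] turn [-0.1  0.2  0.1] j6 63.4
```

View pics/w2.png

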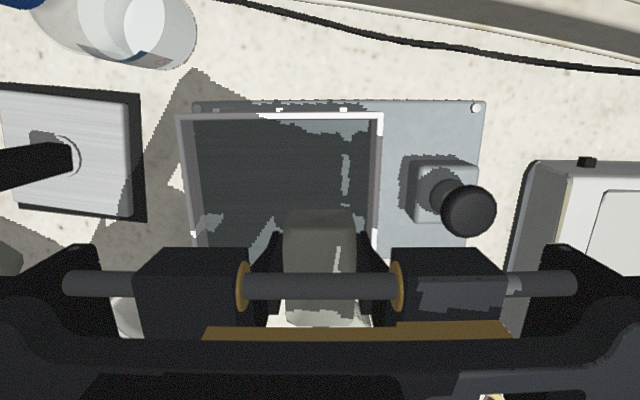

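The lump is held squarely above the cell's -y half. The rim's far corners are at about (177,115) and (383,112), and the plunger cap is at (468,210).

```bash
python3 - <<'E'
from h import *
im,c=load("w2")
for uv,z in [((177,115),.068),((383,112),.068),((468,209),.094),((482,102),.012)]: print(atz(c,uv,z).round(4))
print([np.round(incell(*t),4).tolist() for t in [(.073,.08,.068),(.073,-.08,.068),(0,-.145,.094),(.083,-.19,.012)]])
E
```

```text
[0.6669 0.0242 0.068 ]
[ 0.6888 -0.1291  0.068 ]
[ 0.6301 -0.199   0.094 ]
[ 0.7114 -0.2309  0.012 ]
[[0.6672, 0.0282, 0.068], [0.6878, -0.1304, 0.068], [0.6238, -0.2043, 0.094], [0.7119, -0.2382, 0.012]]
```

```bash
sed -i 's/^CELL=.*/CELL=np.array([.6058,-.0590,.068]); CY=7.6/' h.py; python3 -m jog '[[[4,1,25],[0,0,0],1],[[4,1,50],[0,0,0],1],[[4,1,65],[0,0,0],1],[[4,1,72],[0,0,0],1],[[4,1,74],[0,0,0],1],[[4,1,74],[0,0,0],1],[[4,1,74],[0,0,0],0.5],[[4,1,74],[0,0,0],0.48],[[4,1,74],[0,0,0],0.48],[[4,1,74],[0,0,0],0.48]]'
python3 -m jog '[[[0,0,-20],[0,0,0],0.48],[[0,0,-50],[0,0,0],0.48],[[0,0,-90],[0,0,0],0.48],[[0,0,-90],[0,0,0],0.3],[[0,0,-90],[0,0,0],0.25]]'
python3 - <<'E'
from h import *
go([.4503,-.1365,.15],56.3)
E
```

```text
time_s: 6.12
position: [0.6117, -0.0943, 0.0646]
tcp_rot: [[0.992, 0.129, 0.002], [0.129, -0.992, -0.001], [0.002, 0.001, -1.0]]
force: [0.0, -0.1, -0.3]
opening: 0.517
time_s: 6.53
position: [0.6132, -0.0948, 0.157]
tcp_rot: [[0.992, 0.129, 0.007], [0.129, -0.992, -0.002], [0.007, 0.003, -1.0]]
force: [0.1, 0.6, -0.2]
opening: 0.6
shift [-167.    20.3    6. ] turn [ 0.  -0.4 41.1] j6 63.5
```

```bash
python3 -m jog '[[[-167,20,0],[0,0,41],0.2],[[-167,20,0],[0,0,41],0.2],[[-167,20,0],[0,0,41],0.2],[[-167,20,0],[0,0,41],0.2],[[-167,20,0],[0,0,41],0.2],[[-167,20,0],[0,0,41],0.2],[[-167,20,0],[0,0,41],0.2],[[-167,20,0],[0,0,41],0.2]]'
python3 - <<'E'
from h import *
go([.4503,-.1365,.006],56.3)
snap("wrist","w3")
E
```

```text
time_s: 7.2
position: [0.4476, -0.1354, 0.1531]
tcp_rot: [[0.834, -0.551, -0.001], [-0.551, -0.834, 0.001], [-0.001, 0.0, -1.0]]
force: [-0.5, 0.7, -0.5]
opening: 0.802
shift [  3.   -0.6 147.1] turn [0.  0.1 0.2] j6 92.9
```

View pics/w3.png

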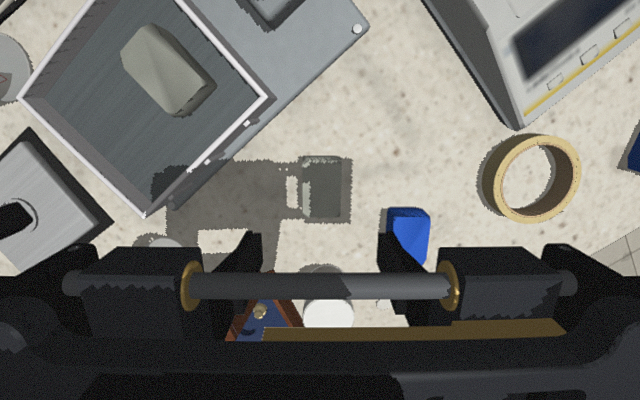

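```bash
python3 - <<'E'
from h import *
im,c=load("w3")
for uv,z in [((325,189),.034),((326,188),.017),((407,210),.034),((428,265),.034),((325,300),0.03),((167,68),.086)]: print(uv,atz(c,uv,z).round(4))
s=bot.read_state()["position"]; print(proj(c,[s[0],s[1],.034]))
im1,c1=load("w1"); print("A now projects in w1/.8:",proj(c1,atz(c,(325,189),.034))/.8, "beaker w1 base",atz(c1,(408*.8,218*.8),.0))
go(atz(c,(325,189),.034)*[1,1,0]+[0,0,.006])
E
```

```text
(325, 189) [ 0.448  -0.1413  0.034 ]
(326, 188) [ 0.4442 -0.1404  0.017 ]
(407, 210) [ 0.3844 -0.1982  0.034 ]
(428, 265) [ 0.3164 -0.1875  0.034 ]
(325, 300) [ 0.3381 -0.0699  0.03  ]
(167, 68) [ 0.5997 -0.1026  0.086 ]
[[320.04367646 192.2281958 ]]
A now projects in w1/.8: [[552.84540147 232.8010646 ]] beaker w1 base [0.46155659 0.06544029 0.        ]
shift [  3.4   4.8 147.1] turn [0. 0. 0.] j6 92.9
```

```bash
python3 -m jog '[[[3,3,40],[0,0,0],0.2],[[3,3,80],[0,0,0],0.2],[[3,3,115],[0,0,0],0.2],[[3,3,135],[0,0,0],0.2],[[3,3,146],[0,0,0],0.2],[[3,3,146],[0,0,0],0.2],[[3,3,146],[0,0,0],1],[[3,3,146],[0,0,0],1],[[3,3,146],[0,0,0],1],[[3,3,146],[0,0,0],1],[[3,3,146],[0,0,0],1],[[3,3,146],[0,0,0],1]]'
python3 -m jog '[[[0,0,0],[0,0,0],1],[[0,0,-40],[0,0,0],1],[[0,0,-80],[0,0,0],1],[[0,0,-120],[0,0,0],1],[[0,0,-140],[0,0,0],1],[[0,0,-140],[0,0,0],1]]'
python3 - <<'E'
from h import *
go(incell(-.033,.03,.061),97.6)
E
```

```text
time_s: 8.25
position: [0.4493, -0.1399, 0.0083]
tcp_rot: [[0.833, -0.553, 0.001], [-0.553, -0.833, -0.001], [0.002, -0.0, -1.0]]
force: [-0.5, -0.9, 5.2]
opening: 0.432
time_s: 8.75
position: [0.4515, -0.1412, 0.1518]
tcp_rot: [[0.833, -0.553, 0.009], [-0.553, -0.833, -0.005], [0.01, -0.001, -1.0]]
force: [-0.5, -0.8, -0.1]
opening: 0.435
shift [  37.6 -154.6   91.3] turn [  0.2  -0.6 -41.2] j6 92.6
```

```bash
python3 -m jog '[[[38,-155,0],[0,0,-41.2],1],[[38,-155,0],[0,0,-41.2],1],[[38,-155,0],[0,0,-41.2],1],[[38,-155,0],[0,0,-41.2],1],[[38,-155,0],[0,0,-41.2],1],[[38,-155,0],[0,0,-41.2],1],[[38,-155,0],[0,0,-41.2],1],[[38,-155,0],[0,0,-41.2],1],[[38,-155,0],[0,0,-41.2],1]]'
python3 - <<'E'
from h import *
go(incell(-.033,.03,.062),97.6)
E
```

```text
time_s: 9.5
position: [0.5654, -0.0318, 0.1467]
tcp_rot: [[0.992, 0.13, -0.002], [0.13, -0.992, 0.0], [-0.002, -0.001, -1.0]]
force: [-0.2, -1.0, -0.2]
opening: 0.432
shift [ 3.6  2.4 84.7] turn [-0.   0.1 -0.1] j6 68.0
```

```bash
python3 -m jog '[[[4,2,30],[0,0,0],1],[[4,2,60],[0,0,0],1],[[4,2,75],[0,0,0],1],[[4,2,82],[0,0,0],1],[[4,2,84],[0,0,0],1],[[4,2,84],[0,0,0],1],[[4,2,84],[0,0,0],0.48],[[4,2,84],[0,0,0],0.48],[[4,2,84],[0,0,0],0.48],[[4,2,84],[0,0,0],0.48]]'
python3 -m jog '[[[0,0,-20],[0,0,0],0.48],[[0,0,-50],[0,0,0],0.48],[[0,0,-90],[0,0,0],0.48],[[0,0,-90],[0,0,0],0.3],[[0,0,-90],[0,0,0],0.2]]'
python3 - <<'E'
from h import *
go([.4608,.2748,.15],56.8)
E
```

```text
time_s: 10.33
position: [0.5711, -0.0332, 0.0646]
tcp_rot: [[0.991, 0.133, 0.002], [0.133, -0.991, -0.001], [0.002, 0.001, -1.0]]
force: [0.7, 0.3, 0.4]
opening: 0.516
time_s: 10.75
position: [0.5726, -0.0335, 0.1567]
tcp_rot: [[0.991, 0.133, 0.007], [0.133, -0.991, -0.002], [0.007, 0.003, -1.0]]
force: [-0.2, -0.7, -0.8]
opening: 0.597
shift [ -69.9 -320.4    5.4] turn [ 0.  -0.4 40.8] j6 67.9
```

```bash
python3 -m jog '[[[-70,-320,0],[0,0,40.8],0.1],[[-70,-320,0],[0,0,40.8],0.1],[[-70,-320,0],[0,0,40.8],0.1],[[-70,-320,0],[0,0,40.8],0.1],[[-70,-320,0],[0,0,40.8],0.1],[[-70,-320,0],[0,0,40.8],0.1],[[-70,-320,0],[0,0,40.8],0.1],[[-70,-320,0],[0,0,40.8],0.1],[[-70,-320,0],[0,0,40.8],0.1],[[-70,-320,0],[0,0,40.8],0.1],[[-70,-320,0],[0,0,40.8],0.1]]'
python3 - <<'E'
from h import *
go([.4608,.2748,.006],56.8)
snap("wrist","w4")
E
```

```text
time_s: 11.67
position: [0.4578, 0.2749, 0.1528]
tcp_rot: [[0.838, -0.545, -0.001], [-0.545, -0.838, -0.001], [-0.001, 0.002, -1.0]]
force: [0.7, 0.9, -0.1]
opening: 0.901
shift [  2.7  -1.8 146.8] turn [0.1 0.  0.1] j6 142.1
```

View pics/w4.png

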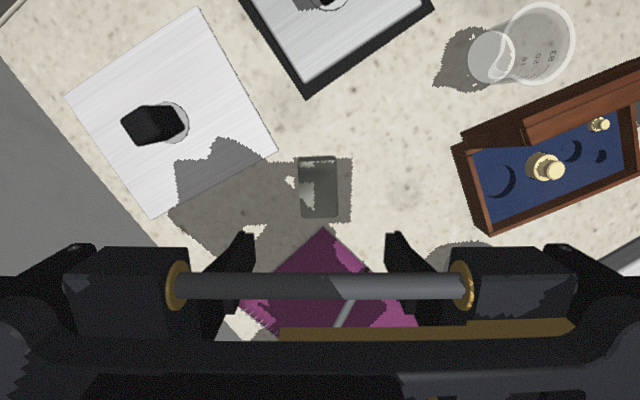

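Lump C is directly below at (319,187) and no fourth lump shows. The cover lies with its corners at about (66,96), (196,6), (277,152) and (150,219).

```bash
python3 -m jog '[[[2,0,40],[0,0,0],0.1],[[2,0,80],[0,0,0],0.1],[[2,0,115],[0,0,0],0.1],[[2,0,135],[0,0,0],0.1],[[2,0,146],[0,0,0],0.1],[[2,0,146],[0,0,0],0.1],[[2,0,146],[0,0,0],1],[[2,0,146],[0,0,0],1],[[2,0,146],[0,0,0],1],[[2,0,146],[0,0,0],1],[[2,0,146],[0,0,0],1],[[2,0,146],[0,0,0],1]]'
python3 -m jog '[[[0,0,0],[0,0,0],1],[[0,0,-40],[0,0,0],1],[[0,0,-80],[0,0,0],1],[[0,0,-120],[0,0,0],1],[[0,0,-140],[0,0,0],1],[[0,0,-140],[0,0,0],1]]'
python3 - <<'E'
from h import *
im,c=load("w4")
print("cover",[atz(c,p,.010)[:2].round(4).tolist() for p in [(66,96),(196,6),(277,152),(150,219)]])
go(incell(.033,.03,.15),97.6)
E
```

```text
time_s: 12.72
position: [0.4607, 0.274, 0.0084]
tcp_rot: [[0.837, -0.547, 0.001], [-0.547, -0.837, 0.0], [0.001, -0.001, -1.0]]
force: [-0.1, 1.1, -0.6]
opening: 0.535
time_s: 13.22
position: [0.4635, 0.2751, 0.1524]
tcp_rot: [[0.837, -0.547, 0.01], [-0.547, -0.837, 0.003], [0.007, -0.008, -1.0]]
force: [0.8, -0.0, -0.9]
opening: 0.438
cover [[0.6771, 0.4385], [0.6634, 0.2771], [0.5123, 0.2921], [0.5295, 0.4542]]
shift [307.2 157.6   3.1] turn [ -0.3  -0.5 -40.8] j6 142.0
```

```bash
python3 -m jog '[[[307,157,0],[0,0,-40.8],1],[[307,157,0],[0,0,-40.8],1],[[307,157,0],[0,0,-40.8],1],[[307,157,0],[0,0,-40.8],1],[[307,157,0],[0,0,-40.8],1],[[307,157,0],[0,0,-40.8],1],[[307,157,0],[0,0,-40.8],1],[[307,157,0],[0,0,-40.8],1],[[307,157,0],[0,0,-40.8],1],[[307,157,0],[0,0,-40.8],1],[[307,157,0],[0,0,-40.8],1],[[307,157,0],[0,0,-40.8],1]]'
python3 - <<'E'
from h import *
go(incell(.033,.03,.062),97.6)
E
```

```text
time_s: 14.22
position: [0.6296, -0.0249, 0.1459]
tcp_rot: [[0.991, 0.132, -0.004], [0.132, -0.991, 0.001], [-0.004, -0.002, -1.0]]
force: [-1.3, -0.9, -0.4]
opening: 0.438
shift [ 5.2  0.8 83.9] turn [-0.1  0.2  0. ] j6 70.0
```

```bash
python3 -m jog '[[[5,1,30],[0,0,0],1],[[5,1,60],[0,0,0],1],[[5,1,75],[0,0,0],1],[[5,1,82],[0,0,0],1],[[5,1,84],[0,0,0],1],[[5,1,84],[0,0,0],1],[[5,1,84],[0,0,0],0.48],[[5,1,84],[0,0,0],0.48],[[5,1,84],[0,0,0],0.48],[[5,1,84],[0,0,0],0.48]]'
python3 -m jog '[[[0,0,-20],[0,0,0],0.48],[[0,0,-50],[0,0,0],0.48],[[-30,-20,-80],[0,0,0],0.48],[[-60,-40,-120],[0,0,0],0.3],[[-75,-45,-150],[0,0,0],0.3],[[-75,-45,-150],[0,0,0],0.3],[[-75,-45,-150],[0,0,0],0.3]]'
python3 - <<'E'
from h import *
im,c=snap("wrist","w5")
go([.608,.1655,.2],90)
E
```

```text
time_s: 15.05
position: [0.6372, -0.0262, 0.0647]
tcp_rot: [[0.991, 0.133, 0.002], [0.133, -0.991, -0.0], [0.002, 0.001, -1.0]]
force: [-0.7, -0.5, 0.3]
opening: 0.515
time_s: 15.63
position: [0.5568, 0.0089, 0.2173]
tcp_rot: [[0.991, 0.133, 0.007], [0.133, -0.991, -0.001], [0.007, 0.002, -1.0]]
force: [-0.1, 0.2, 0.1]
opening: 0.684
shift [  71.3 -148.8   15.4] turn [ 0.1 -0.3  7.6] j6 71.8
```

View pics/w5.png

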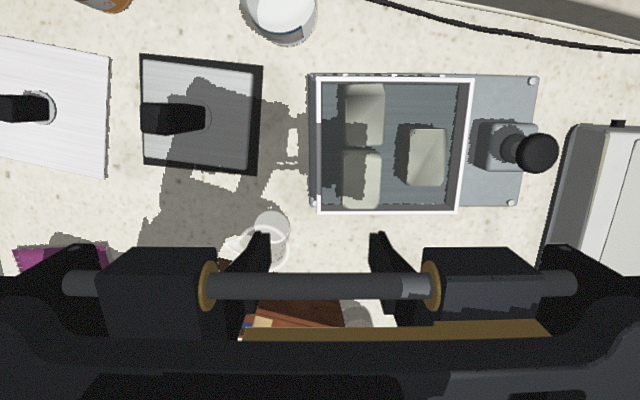

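All three lumps lie flat in the cell: two at the left, around (362,115) and (362,180), and one at (427,155). Next I'll fit the cell and tamper poses.

```bash
cat >> h.py <<'E'
from scipy.optimize import least_squares
def fit(obs,x0):  # obs: list of (cam, local pts Nx3, pix Nx2)
    def f(q,full=False):
        a=np.radians(q[2]); G=np.array([[np.cos(a),-np.sin(a),0],[np.sin(a),np.cos(a),0],[0,0,1]])
        return np.concatenate([(proj(c,np.array(L)@G.T+[q[0],q[1],0])-np.array(p)).ravel() for c,L,p in obs])
    r=least_squares(f,x0,loss="soft_l1"); print("fit",r.x.round(4),"res",f(r.x).round(1)); return r.x
def sub(im,p,w=4):
    g=cv2.cvtColor(im,cv2.COLOR_BGR2GRAY); q=np.array(p,np.float32).reshape(-1,1,2).copy()
    return cv2.cornerSubPix(g,q,(w,w),(-1,-1),(3,30,.01))[:,0]
def rect(w,h,z): return [(w/2,h/2,z),(w/2,-h/2,z),(-w/2,-h/2,z),(-w/2,h/2,z)]  # TL,TR,BR,BL in a wrist picture
E
python3 - <<'E'
from h import *
im,c=load("w5"); im1,c1=load("w1")
p5=[(313,76),(474,77),(460,213),(318,213)]; p1=np.array([(443,62),(577,46),(577,164),(455,182)])*.8
print(sub(im,p5).tolist(),sub(im1,p1).tolist())
i5=[(322,81),(469,81),(455,210),(322,209)]
print("outer w5");fit([(c,rect(.146,.160,.068),p5)],[.605,-.06,7])
print("outer w1");fit([(c1,rect(.146,.160,.068),p1)],[.605,-.06,7])
print("inner w1");fit([(c1,rect(.136,.150,.068),p1)],[.605,-.06,7])
print("inner w5");fit([(c,rect(.136,.150,.068),i5)],[.605,-.06,7])
print("base w5+cap",fit([(c,[(.083,-.190-.015+.015,.012),(-.083,-.190,.012),(0,-.145,.094)],[(540,75),(519,207),(538,153)])],[.605,-.06,7]))
print("pad w5");fit([(c,rect(.136,.150,.003),[(140,53),(263,67),(258,176),(143,163)])],[.608,.165,0])
print("foot w5");fit([(c,rect(.116,.130,.012),[(150,62),(252,72),(246,166),(148,157)])],[.608,.165,0])
x,y=300,60
o=np.zeros((600,800,3),np.uint8)
o[:300,:400]=cv2.resize(im[40:190,125:325][:, :],(400,300)); o[:300,400:]=cv2.resize(im[60:220,300:500][5:155],(400,300))
o[300:,:400]=cv2.resize(im[140:215,300:400],(400,300),interpolation=cv2.INTER_CUBIC); o[300:,400:]=cv2.resize(im[65:140,440:540],(400,300),interpolation=cv2.INTER_CUBIC)
cv2.imwrite("pics/c5.png",o)
E
```

```text
[[316.44171142578125, 73.43486785888672], [473.06915283203125, 74.92054748535156], [460.0, 213.0], [320.2249450683594, 210.65565490722656]] [[354.3562927246094, 48.83287048339844], [459.2105407714844, 35.85520553588867], [460.20794677734375, 130.35601806640625], [363.0831298828125, 144.19749450683594]]
outer w5
fit [ 0.6071 -0.0603  8.9706] res [ 0.6  0.2  0.7 -2.7 -0.7 -0.  -0.9  3.1]
outer w1
fit [ 0.6038 -0.0607  7.6958] res [-0.6 -0.8  0.4 -1.9  1.3  3.5 -0.8  2. ]
inner w1
fit [ 0.606  -0.0601  7.5593] res [ 2.9  0.7 -3.   0.7 -2.1 -0.6  1.6 -3. ]
inner w5
fit [ 0.6071 -0.0613  8.0792] res [-1.  -0.7  2.2  0.   0.3 -0.  -0.5  1.9]
fit [ 0.6041 -0.0584  8.6496] res [-0.4 -0.8 -1.5 -0.3  2.2  1.1]
base w5+cap [ 0.60407079 -0.05837496  8.64959584]
pad w5
fit [0.6078 0.1646 0.9722] res [-0.7 -0.8  1.7 -1.2 -0.6  1.6  0.2  1.7]
foot w5
fit [0.6089 0.1651 1.2957] res [-7.3 -1.8  1.5 -0.6  2.5  3.4 -1.6  1.5]
```

View pics/c5.png

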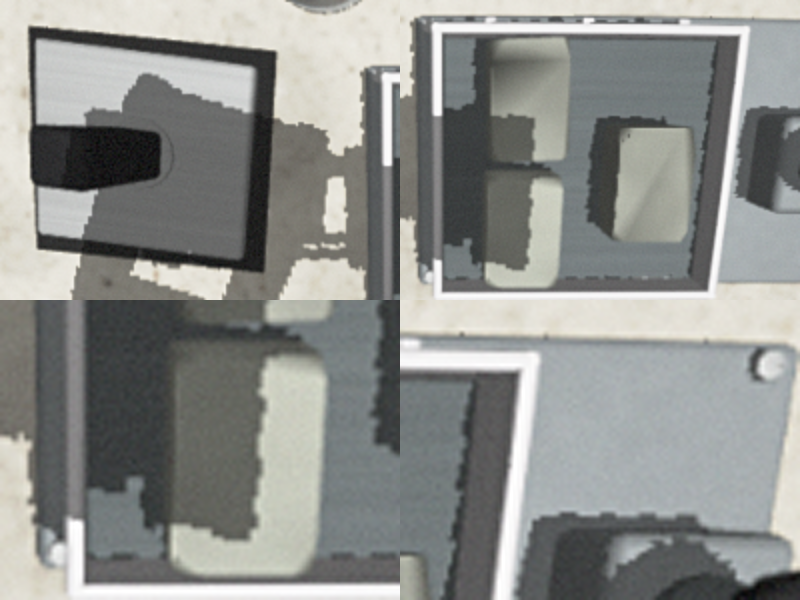

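```bash
python3 - <<'E'
from h import *
im,c=load("w5"); im4,c4=load("w4"); im1,c1=load("w1")
print("cell w5");fit([(c,rect(.146,.160,.068),[(316.5,78.5),(474,78.5),(457,213),(318,212)]),(c,rect(.136,.150,.068),[(321.5,83.5),(469,83),(454,208),(321.5,207.5)])],[.605,-.06,7])
print("foot");fit([(c,rect(.116,.130,.012),[(142.5,59),(253.5,74),(247,171),(143.5,157.5)])],[.608,.165,0])
print("foot on pad");fit([(c,rect(.116,.130,.015),[(142.5,59),(253.5,74),(247,171),(143.5,157.5)])],[.608,.165,0])
print("pad");fit([(c,rect(.136,.150,.003),[(140,53.5),(263,66),(257,176),(143.5,164.5)])],[.608,.165,0])
print("cover w4");fit([(c4,rect(.154,.168,.010),[(66,96),(196,6),(277,152),(150,219)])],[.595,.365,5])
# post top centre in w5: left end of the black top face
print("tpost top",atz(c,(125+50/2,40+157/2),.110))
go([.608,.166,.2],92)
E
```

```text
cell w5
fit [ 0.6054 -0.0609  8.2139] res [-1.5 -1.5  1.7 -1.1  1.5  2.4 -1.4  4.8 -1.4 -1.2  1.2 -0.4  0.7  3.3
 -0.4  5.1]
foot
fit [ 0.6081  0.1665 -0.2594] res [ 0.3  0.2 -0.1 -0.3 -1.   0.1  0.6 -0.1]
foot on pad
fit [ 0.6083  0.1653 -0.2241] res [-0.1 -0.1  0.4 -0.6 -0.6  0.5  0.2  0.3]
pad
fit [0.6076 0.165  1.3027] res [-1.4 -0.7  1.  -0.5  0.4  1.4 -0.3  0.7]
cover w4
fit [ 0.5955  0.3668 -5.3984] res [-5.   0.2  0.4 -1.7  2.1  0.2 -0.6  3.5]
tpost top [0.60945426 0.16916423 0.11      ]
shift [  71.4 -149.3   15.4] turn [ 0.1 -0.3  5.6] j6 71.8
```

```bash
python3 -m jog '[[[71,-149,15],[0,0,7.6],0],[[71,-149,15],[0,0,7.6],0],[[71,-149,15],[0,0,7.6],0],[[71,-149,15],[0,0,7.6],0],[[71,-149,15],[0,0,7.6],0],[[71,-149,15],[0,0,7.6],0],[[71,-149,15],[0,0,7.6],0]]'
python3 - <<'E'
from h import *
im,c=snap("wrist","w6")
go([.6083,.1653,.0695],90)
cv2.imwrite("pics/w6c.png",im[:260,:])
E
```

```text
time_s: 16.27
position: [0.6065, 0.1652, 0.1964]
tcp_rot: [[1.0, 0.001, -0.003], [0.001, -1.0, -0.001], [-0.003, 0.001, -1.0]]
force: [0.3, 0.4, 0.1]
opening: 0.991
shift [  2.2  -0.9 127.4] turn [ 0.1  0.2 -0. ] j6 95.1
```

View pics/w6.png

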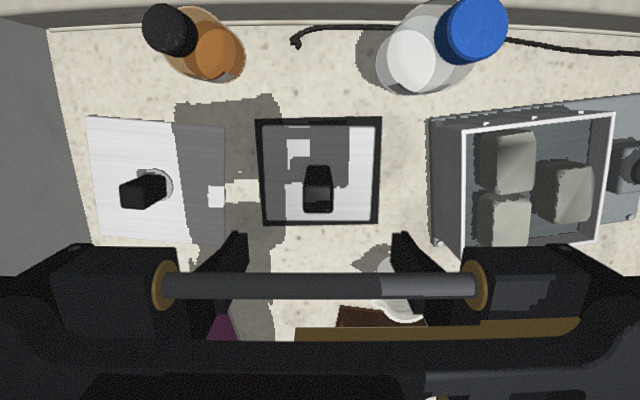

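The post is centred between the fingers at (318,190), so I'll go down and grip it.

```bash
python3 -m jog '[[[2,0,40],[0,0,0],0],[[2,0,80],[0,0,0],0],[[2,0,110],[0,0,0],0],[[2,0,124],[0,0,0],0],[[2,0,127],[0,0,0],0],[[2,0,127],[0,0,0],1],[[2,0,127],[0,0,0],1],[[2,0,127],[0,0,0],1],[[2,0,127],[0,0,0],1],[[2,0,127],[0,0,0],1],[[2,0,127],[0,0,0],1],[[2,0,127],[0,0,0],1]]'
python3 -m jog '[[[0,0,0],[0,0,0],1],[[0,0,0],[0,0,0],1],[[0,0,0],[0,0,0],1],[[0,0,0],[0,0,0],1]]'
python3 -m jog '[[[0,0,-30],[0,0,0],1],[[0,0,-70],[0,0,0],1],[[0,0,-110],[0,0,0],1],[[0,0,-125],[0,0,0],1],[[0,0,-125],[0,0,0],1]]'
python3 - <<'E'
from h import *
go(incell(0,0.002,.195),98)
E
```

```text
time_s: 17.32
position: [0.609, 0.1658, 0.0722]
tcp_rot: [[1.0, 0.0, 0.001], [0.0, -1.0, 0.0], [0.001, -0.0, -1.0]]
force: [0.4, -0.2, 0.5]
opening: 0.554
time_s: 17.65
position: [0.6087, 0.1659, 0.0716]
tcp_rot: [[1.0, 0.0, -0.0], [0.0, -1.0, 0.0], [-0.0, -0.0, -1.0]]
force: [0.0, 0.4, 1.1]
opening: 0.315
time_s: 18.07
position: [0.6117, 0.1661, 0.2011]
tcp_rot: [[1.0, 0.0, 0.01], [0.0, -1.0, 0.001], [0.01, -0.001, -1.0]]
force: [0.4, -0.9, -3.1]
opening: 0.317
shift [ -6.4 223.1   5.9] turn [-0.  -0.6 -8. ] j6 95.1
```

```bash
sed -i 's/^CELL=.*/CELL=np.array([.6057,-.0600,.068]); CY=8.0/' h.py; python3 -m jog '[[[-6,223,0],[0,0,-8],1],[[-6,223,0],[0,0,-8],1],[[-6,223,0],[0,0,-8],1],[[-6,223,0],[0,0,-8],1],[[-6,223,0],[0,0,-8],1],[[-6,223,0],[0,0,-8],1],[[-6,223,0],[0,0,-8],1],[[-6,223,0],[0,0,-8],1],[[-6,223,0],[0,0,-8],1]]'
python3 - <<'E'
from h import *
go(incell(0,0.002,.156),98); snap("wrist","w7")
E
```

```text
time_s: 18.82
position: [0.6013, -0.0563, 0.1945]
tcp_rot: [[0.99, 0.139, -0.004], [0.139, -0.99, 0.002], [-0.004, -0.003, -1.0]]
force: [-0.4, 0.9, -3.5]
opening: 0.32
shift [ 4.   2.4 38.5] turn [-0.1  0.2  0. ] j6 66.0
```

View pics/w7.png

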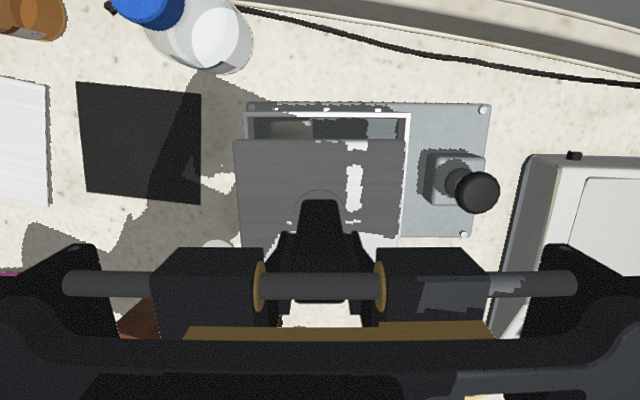

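The tamper hangs level over the cell. The far foot corners are at (234,140) and (406,140), and the far rim corners at (247,113) and (411,113). I'll check the relative offset.

```bash
python3 - <<'E'
from h import *
im,c=load("w7")
f=[atz(c,p,.138) for p in[(234,140),(406,140)]]; r=[atz(c,p,.068) for p in[(247,113),(411,113)]]
a=np.radians(8);X=np.array([np.cos(a),np.sin(a),0]);Y=np.array([-np.sin(a),np.cos(a),0])
m=(f[0]+f[1])/2-X*.058; n=(r[0]+r[1])/2-X*.073
print("foot",m.round(4),"cell",n.round(4),"widths",np.linalg.norm(f[0]-f[1]),np.linalg.norm(r[0]-r[1]))
print("foot in cell",((m-n)@X).round(4),((m-n)@Y).round(4), [np.degrees(np.arctan2(v[0][0]-v[1][0],-(v[0][1]-v[1][1]))) for v in(f,r)])
x=c and cv2.resize(im[90:260,180:520],None,fx=2.3,fy=2.3)
E
```

```text
foot [ 0.6018 -0.0555  0.138 ] cell [ 0.6054 -0.0635  0.068 ] widths 0.1249948724037517 0.15377381396335651
foot in cell -0.0025 0.0084 [np.float64(-171.89352975528163), np.float64(-171.85775470341918)]
```

```bash
python3 -m jog '[[[4,4,15],[0,0,0],1],[[4,4,28],[0,0,0],1],[[4,4,34],[0,0,0],1],[[4,4,38],[0,0,0],1],[[4,4,40],[0,0,0],1],[[4,4,42],[0,0,0],1],[[4,4,44],[0,0,0],1],[[4,4,44],[0,0,0],1]]'
python3 -m jog '[[[0,0,2],[0,0,0],1],[[0,0,4],[0,0,0],1],[[0,0,6],[0,0,0],1],[[0,0,8],[0,0,0],1],[[0,0,10],[0,0,0],1],[[0,0,12],[0,0,0],1],[[0,0,12],[0,0,0],1]]'
```

```text
time_s: 19.53
position: [0.6074, -0.0605, 0.1527]
tcp_rot: [[0.99, 0.14, 0.0], [0.14, -0.99, -0.0], [0.0, 0.0, -1.0]]
force: [-0.7, 0.5, -4.2]
opening: 0.319
time_s: 20.12
position: [0.6078, -0.0608, 0.1404]
tcp_rot: [[0.99, 0.139, 0.001], [0.139, -0.99, -0.0], [0.001, 0.0, -1.0]]
force: [1.2, 0.3, -1.7]
opening: 0.319
```

```bash
python3 -m jog '[[[0,0,2],[0,0,0],1],[[0,0,4],[0,0,0],1],[[0,0,6],[0,0,0],1],[[0,0,8],[0,0,0],1]]'
python3 -m jog '[[[0,0,2],[0,0,0],1],[[0,0,4],[0,0,0],1],[[0,0,6],[0,0,0],1],[[0,0,8],[0,0,0],1]]'
python3 -m jog '[[[0,0,2],[0,0,0],1],[[0,0,4],[0,0,0],1],[[0,0,4],[0,0,0],1]]'
```

```text
time_s: 20.45
position: [0.6078, -0.0608, 0.1325]
tcp_rot: [[0.99, 0.139, 0.001], [0.139, -0.99, -0.0], [0.001, 0.0, -1.0]]
force: [1.6, 0.1, 0.9]
opening: 0.317
time_s: 20.78
position: [0.6079, -0.0608, 0.1245]
tcp_rot: [[0.99, 0.139, 0.001], [0.139, -0.99, -0.0], [0.001, 0.0, -1.0]]
force: [4.0, 4.1, 18.4]
opening: 0.321
time_s: 21.03
position: [0.608, -0.0607, 0.1245]
tcp_rot: [[0.99, 0.14, 0.002], [0.14, -0.99, -0.001], [0.002, 0.001, -1.0]]
force: [-2.1, 1.9, 20.8]
opening: 0.317
```

```bash
python3 -m jog '[[[0,0,2],[0,0,0],1],[[0,0,4],[0,0,0],1],[[0,0,4],[0,0,0],1],[[0,0,4],[0,0,0],1]]'
python3 -m jog '[[[0,0,-8],[0,0,0],1],[[0,0,-14],[0,0,0],1],[[0,0,-30],[0,0,0],1],[[0,0,-60],[0,0,0],1],[[0,0,-84],[0,0,0],1],[[0,0,-84],[0,0,0],1],[[0,0,-84],[0,0,0],1]]'
python3 - <<'E'
from h import *
go([.6085,.1655,.2],90.5); snap("wrist","w8"); 
E
```

```text
time_s: 21.37
position: [0.6087, -0.0607, 0.1233]
tcp_rot: [[0.99, 0.14, 0.005], [0.14, -0.99, -0.001], [0.005, 0.002, -1.0]]
force: [-6.3, 1.4, 33.7]
opening: 0.32
time_s: 21.95
position: [0.6072, -0.0607, 0.2002]
tcp_rot: [[0.99, 0.139, -0.0], [0.139, -0.99, -0.0], [-0.0, 0.0, -1.0]]
force: [-0.6, -0.4, -3.8]
opening: 0.323
shift [ 3.290e+01 -2.239e+02  2.000e-01] turn [0.  0.  7.5] j6 65.8
```

```bash
python3 -m jog '[[[33,-224,0],[0,0,7.5],1],[[33,-224,0],[0,0,7.5],1],[[33,-224,0],[0,0,7.5],1],[[33,-224,0],[0,0,7.5],1],[[33,-224,0],[0,0,7.5],1],[[33,-224,0],[0,0,7.5],1],[[33,-224,0],[0,0,7.5],1],[[33,-224,0],[0,0,7.5],1],[[33,-224,0],[0,0,7.5],1]]'
python3 - <<'E'
from h import *
go([.608,.1652,.0725],90.5); snap("wrist","w9")
E
```

```text
time_s: 22.75
position: [0.6073, 0.1651, 0.1981]
tcp_rot: [[1.0, 0.009, -0.005], [0.009, -1.0, -0.001], [-0.005, 0.001, -1.0]]
force: [-0.8, -0.2, -2.7]
opening: 0.32
shift [  1.3  -0.2 125.6] turn [0.1 0.3 0. ] j6 94.6
```

View pics/w9.png

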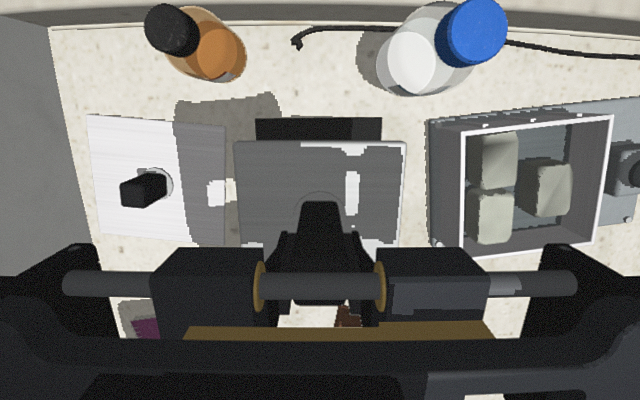

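The lumps now sit well below the rim at (497,155), (490,218) and (547,190), and the tamper is over its pad. I'll set it down.

```bash
python3 -m jog '[[[1,0,40],[0,0,0],1],[[1,0,80],[0,0,0],1],[[1,0,110],[0,0,0],1],[[1,0,120],[0,0,0],1],[[1,0,124],[0,0,0],1],[[1,0,126],[0,0,0],1],[[1,0,128],[0,0,0],1],[[1,0,128],[0,0,0],1]]'
python3 -m jog '[[[0,0,0],[0,0,0],0.4],[[0,0,0],[0,0,0],0],[[0,0,0],[0,0,0],0],[[0,0,0],[0,0,0],0],[[0,0,0],[0,0,0],0],[[0,0,0],[0,0,0],0],[[0,0,-40],[0,0,0],0],[[0,0,-80],[0,0,0],0],[[0,0,-120],[0,0,0],0],[[-10,-100,-130],[0,0,0],0],[[-10,-140,-130],[0,0,0],0],[[-10,-140,-130],[0,0,0],0]]'
python3 -m jog '[[[0,0,-20],[0,0,0],0],[[0,0,-40],[0,0,0],0],[[0,0,-40],[0,0,0],0]]'
python3 - <<'E'
from h import *
im,c=snap("wrist","w10"); print(bot.read_state()["time_s"])
o=np.zeros((600,800,3),np.uint8); o[:400,:640]=im
cv2.imwrite("pics/w10b.png",cv2.resize(im[:320],(800,400)))
E
```

```text
time_s: 23.47
position: [0.6115, 0.1656, 0.0744]
tcp_rot: [[1.0, 0.009, 0.004], [0.009, -1.0, 0.0], [0.004, -0.0, -1.0]]
force: [0.0, 0.1, -4.2]
opening: 0.318
time_s: 24.47
position: [0.6002, 0.2907, 0.2034]
tcp_rot: [[1.0, 0.007, 0.002], [0.007, -1.0, 0.001], [0.002, -0.001, -1.0]]
force: [1.3, -0.4, -0.0]
opening: 0.992
time_s: 24.72
position: [0.6016, 0.292, 0.2458]
tcp_rot: [[1.0, 0.011, 0.008], [0.011, -1.0, 0.002], [0.008, -0.002, -1.0]]
force: [0.6, 0.1, 1.9]
opening: 1.002
24.7667
```

View pics/w10b.png

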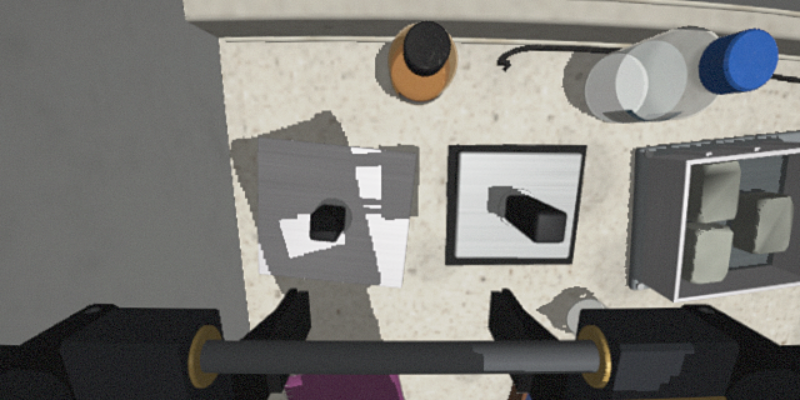

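The tamper stands upright and centred on its pad, with the foot at about (515,205). The cover's corners are near (258,135), (419,147), (404,287) and (258,274), with its post at (328,222).

```bash
python3 - <<'E'
from h import *
im,c=load("w10")
g=np.array([(258,135),(419,147),(404,287),(260,273)])/1.25
print(sub(im,g).round(1).tolist(),g)
q=fit([(c,rect(.154,.168,.010),g)],[.595,.365,-4])
g5=np.array([(317,207),(346,207),(340,238),(309,238)])/1.25
print([atz(c,np.array(p)/1.25,z).round(4).tolist() for p,z in [((325,222),.065),((350,210),.010)]])
print(proj(c,[[*q[:2],.065],[*q[:2],.01]])*1.25)
go([q[0],q[1],.12],90+q[2])
cv2.imwrite("pics/c10.png",cv2.resize(im[95:240,190:350],(800,725))[:600])
E
```

```text
[[204.60000610351562, 108.69999694824219], [334.79998779296875, 117.19999694824219], [320.29998779296875, 229.60000610351562], [207.3000030517578, 218.39999389648438]] [[206.4 108. ]
 [335.2 117.6]
 [323.2 229.6]
 [208.  218.4]]
fit [ 0.5998  0.3636 -4.4634] res [-0.2 -0.4 -0.1  1.5  0.7 -0.9 -0.2  0.1]
[[0.6034, 0.3637, 0.065], [0.6046, 0.347, 0.01]]
[[325.21355205 225.72610089]
 [334.95913093 214.09747004]]
shift [ -1.  -72.4 124.1] turn [-0.1 -0.3  5. ] j6 105.7
```

```bash
python3 -m jog '[[[0,-72,100],[0,0,5],0],[[0,-72,100],[0,0,5],0],[[0,-72,100],[0,0,5],0],[[0,-72,100],[0,0,5],0],[[0,-72,150],[0,0,5],0],[[0,-72,190],[0,0,5],0],[[0,-72,190],[0,0,5],0]]'
python3 - <<'E'
from h import *
go([.601,.3636,.0225],85.5)
E
```

```text
time_s: 25.35
position: [0.5934, 0.3587, 0.0435]
tcp_rot: [[0.997, -0.079, -0.015], [-0.079, -0.997, -0.006], [-0.014, 0.007, -1.0]]
force: [-1.6, -1.4, -1.4]
opening: 1.0
shift [ 7.5 -5.7 20.9] turn [ 0.4  0.8 -0. ] j6 116.5
```

```bash
python3 -m jog '[[[0,0,0],[0,0,0],0],[[0,0,0],[0,0,0],0]]'
python3 - <<'E'
from h import *
go([.601,.3636,.0225],85.5)
E
```

```text
time_s: 25.52
position: [0.5997, 0.3614, 0.0524]
tcp_rot: [[0.997, -0.079, 0.0], [-0.079, -0.997, 0.0], [0.0, -0.0, -1.0]]
force: [1.4, 0.2, 1.1]
opening: 0.999
shift [ 1.1 -2.3 29.9] turn [-0. -0. -0.] j6 116.5
```

```bash
python3 -m jog '[[[1,-2,15],[0,0,0],0],[[1,-2,26],[0,0,0],0],[[1,-2,30],[0,0,0],0],[[1,-2,30],[0,0,0],0],[[1,-2,30],[0,0,0],1],[[1,-2,30],[0,0,0],1],[[1,-2,30],[0,0,0],1],[[1,-2,30],[0,0,0],1],[[1,-2,30],[0,0,0],1],[[1,-2,30],[0,0,0],1],[[1,-2,30],[0,0,0],1],[[1,-2,30],[0,0,0],1]]'
python3 -m jog '[[[0,0,0],[0,0,0],1],[[0,0,0],[0,0,0],1],[[0,0,0],[0,0,0],1],[[0,0,0],[0,0,0],1]]'
python3 -m jog '[[[0,0,-30],[0,0,0],1],[[0,0,-70],[0,0,0],1],[[0,0,-110],[0,0,0],1],[[0,0,-150],[0,0,0],1],[[0,0,-170],[0,0,0],1],[[0,0,-170],[0,0,0],1]]'
python3 - <<'E'
from h import *
go(incell(0,0,.19),98)
E
```

```text
time_s: 26.52
position: [0.6001, 0.3639, 0.0217]
tcp_rot: [[0.997, -0.078, 0.0], [-0.078, -0.997, 0.0], [0.0, -0.0, -1.0]]
force: [-0.3, -0.2, 0.5]
opening: 0.481
time_s: 26.85
position: [0.6001, 0.364, 0.0216]
tcp_rot: [[0.997, -0.078, 0.0], [-0.078, -0.997, 0.0], [0.0, -0.0, -1.0]]
force: [-0.2, 1.2, 0.2]
opening: 0.321
time_s: 27.35
position: [0.6034, 0.3653, 0.198]
tcp_rot: [[0.997, -0.078, 0.011], [-0.078, -0.997, 0.004], [0.011, -0.005, -1.0]]
force: [0.3, -0.6, -1.8]
opening: 0.318
shift [ 35.4 423.8   6.2] turn [ -0.2  -0.7 -12.5] j6 116.6
```

```bash
python3 -m jog '[[[35,424,0],[0,0,-12.5],1],[[35,424,0],[0,0,-12.5],1],[[35,424,0],[0,0,-12.5],1],[[35,424,0],[0,0,-12.5],1],[[35,424,0],[0,0,-12.5],1],[[35,424,0],[0,0,-12.5],1],[[35,424,0],[0,0,-12.5],1],[[35,424,0],[0,0,-12.5],1],[[35,424,0],[0,0,-12.5],1],[[35,424,0],[0,0,-12.5],1],[[35,424,0],[0,0,-12.5],1],[[35,424,0],[0,0,-12.5],1]]'
python3 -m jog '[[[0,0,0],[0,0,0],1],[[0,0,10],[0,0,0],1],[[0,0,10],[0,0,0],1]]'
python3 - <<'E'
from h import *
go(incell(0,0,.12),98); im,c=snap("wrist","w11")
cv2.imwrite("pics/w11b.png",cv2.resize(im[60:285,160:460],(800,600),interpolation=cv2.INTER_CUBIC))
E
```

```text
time_s: 28.35
position: [0.6004, -0.0652, 0.1889]
tcp_rot: [[0.991, 0.134, -0.004], [0.134, -0.991, 0.0], [-0.004, -0.001, -1.0]]
force: [-0.3, 0.3, -3.4]
opening: 0.322
time_s: 28.6
position: [0.5999, -0.0595, 0.1788]
tcp_rot: [[0.99, 0.141, -0.005], [0.141, -0.99, 0.002], [-0.005, -0.003, -1.0]]
force: [-0.7, -0.5, -4.3]
opening: 0.319
shift [ 5.9  1.5 58.8] turn [-0.1  0.3  0.1] j6 65.6
```

View pics/w11b.png

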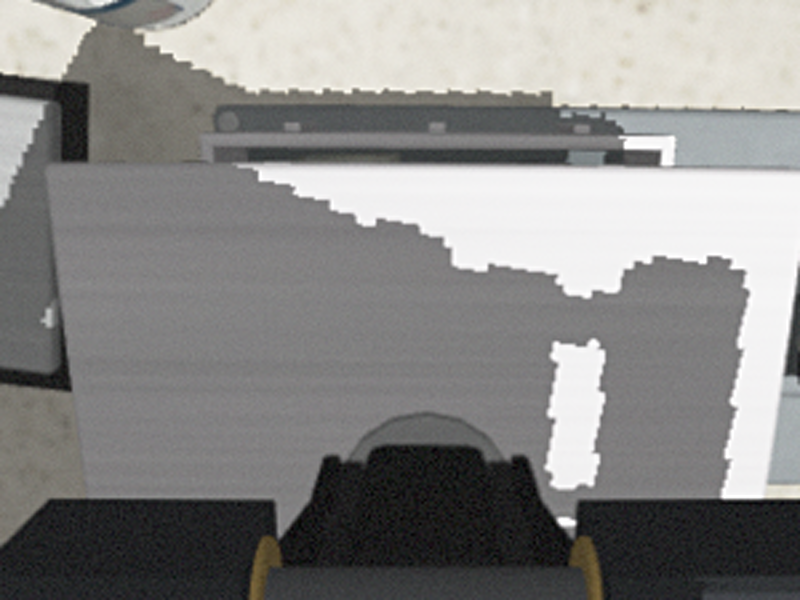

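The cover hangs level over the cell. In the crop its far edge runs from (46,165) to (809,167), and the far rim corners are at (202,134) and (676,136). I'll work out the relative offset from the same picture.

```bash
python3 - <<'E'
from h import *
im,c=load("w11"); U=lambda u,v:(160+u*.375,60+v*.375)
f=[atz(c,U(*p),.1672) for p in[(46,165),(809,167)]]; r=[atz(c,U(*p),.068) for p in[(202,134),(676,136)]]
ri=[atz(c,U(*p),.068) for p in[(215,147),(661,148)]]
a=np.radians(8);X=np.array([np.cos(a),np.sin(a),0]);Y=np.array([-np.sin(a),np.cos(a),0])
for nm,v,h in(("cover",f,.077),("outer",r,.073),("inner",ri,.068)):
    m=(v[0]+v[1])/2-X*h; print(nm,m.round(4),"w",np.linalg.norm(v[0]-v[1]).round(4),"yaw",np.degrees(np.arctan2(v[1][0]-v[0][0],v[0][1]-v[1][1])).round(2))
# cross-check right edge in raw picture
g=im[175:180].mean((0,2)); print(g[440:475].round(0))
E
```

```text
cover [ 0.5967 -0.0592  0.1672] w 0.1634 yaw 8.07
outer [ 0.6057 -0.0619  0.068 ] w 0.1573 yaw 8.0
inner [ 0.6066 -0.0614  0.068 ] w 0.1486 yaw 8.11
[246. 245. 243. 243. 243. 243. 243. 243. 244. 243. 243. 243. 243. 244.
 245. 247. 229. 119.  59.  60.  65.  66.  63.  61.  64.  66.  65.  64.
  56.  51.  45.  41.  34.  34.  26.]
```

```bash
python3 -m jog '[[[7,3,30],[0,0,0],1],[[7,3,60],[0,0,0],1],[[7,3,78],[0,0,0],1],[[7,3,85],[0,0,0],1],[[7,3,85],[0,0,0],1],[[7,3,85],[0,0,0],1]]'
python3 - <<'E'
from h import *
go([.6079,-.0617,.0846],98); im,c=snap("wrist","w12"); snap("scene","s12"); snap("side","d12")
E
```

```text
time_s: 29.15
position: [0.6096, -0.0629, 0.0969]
tcp_rot: [[0.99, 0.141, 0.0], [0.141, -0.99, -0.0], [0.0, 0.0, -1.0]]
force: [0.9, 0.3, -2.6]
opening: 0.324
shift [-1.6 -1.4 12.3] turn [ 0.  -0.   0.1] j6 65.6
```

```bash
python3 -m jog '[[[-1,-1,4],[0,0,0],1],[[-1,-1,7],[0,0,0],1],[[-1,-1,10],[0,0,0],1],[[-1,-1,12],[0,0,0],1],[[-1,-1,13],[0,0,0],1],[[-1,-1,13],[0,0,0],1]]'
python3 - <<'E'
from h import *
print(bot.read_state()["force"].round(1),bot.read_state()["moment"].round(2),bot.read_state()["position"].round(4))
E
```

```text
time_s: 29.8
position: [0.6079, -0.0627, 0.0845]
tcp_rot: [[0.99, 0.139, -0.0], [0.139, -0.99, 0.0], [-0.0, -0.0, -1.0]]
force: [-2.2, 0.6, 3.5]
opening: 0.321
[-2.2  0.6  3.5] [ 0.07  0.3  -0.06] [ 0.6079 -0.0627  0.0845]
```

TCP z is 0.0845 against an expected 0.0846 for a seated cover. I'll release it and look.

```bash
python3 -m jog '[[[0,0,0],[0,0,0],0.5],[[0,0,0],[0,0,0],0.2],[[0,0,0],[0,0,0],0],[[0,0,0],[0,0,0],0],[[0,0,0],[0,0,0],0],[[0,0,0],[0,0,0],0],[[0,0,-30],[0,0,0],0],[[0,0,-70],[0,0,0],0],[[-30,20,-110],[0,0,0],0.3],[[-60,40,-140],[0,0,0],0.8],[[-60,60,-140],[0,0,0],1],[[-60,60,-140],[0,0,0],1]]'
python3 -m jog '[[[0,0,0],[0,0,0],1],[[0,0,0],[0,0,0],1]]'
python3 - <<'E'
from h import *
im,c=snap("wrist","w13"); d,_=snap("side","d13"); s,_=snap("scene","s13")
o=np.zeros((600,800,3),np.uint8); o[:350,:560]=cv2.resize(im,(560,350)); 
o[350:,:400]=cv2.resize(d[130:255,200:400],(400,250)); o[350:,400:]=cv2.resize(s[150:250,240:400],(400,250))
o[:350,560:]=cv2.resize(im[:200,:137*1],(240,350))
cv2.imwrite("pics/m13.png",o); go([.626,-.205,.13])
E
```

```text
time_s: 30.8
position: [0.5579, -0.1354, 0.2276]
tcp_rot: [[0.991, 0.136, 0.007], [0.136, -0.991, -0.006], [0.006, 0.007, -1.0]]
force: [0.9, -0.4, -0.1]
opening: 0.707
time_s: 30.97
position: [0.5567, -0.1302, 0.2232]
tcp_rot: [[0.99, 0.139, -0.001], [0.139, -0.99, 0.001], [-0.001, -0.001, -1.0]]
force: [-0.1, 0.8, 0.0]
opening: 0.56
shift [58.1 84.8 92.2] turn [0. 0. 0.] j6 57.6
```

View pics/m13.png

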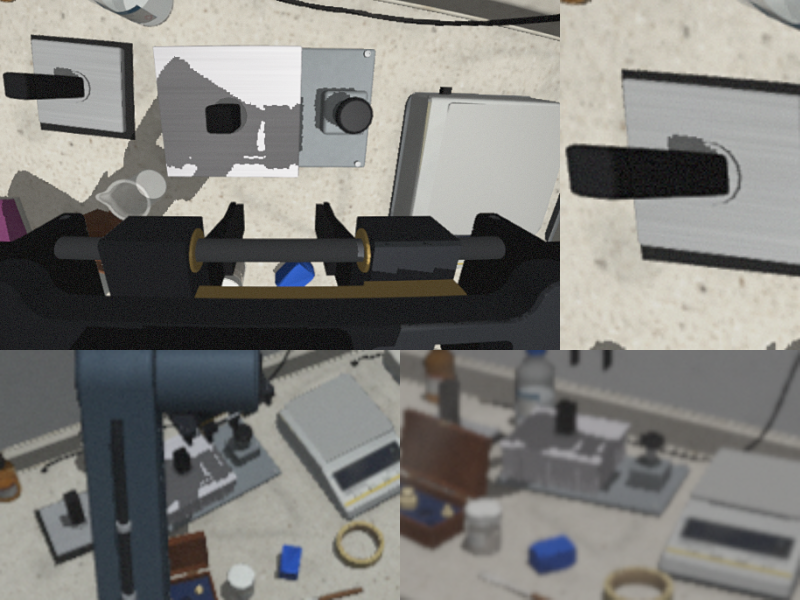

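The cover sits flat on the cell in all the views, the tamper stands on its pad, and the plunger cap is at (351,112) in the top-left panel. I'll measure both.

```bash
python3 - <<'E'
from h import *
im,c=load("w13"); g=np.array([(155,47),(300,47),(296,176),(166,176)])/.875
q=fit([(c,rect(.154,.168,.073),g)],[.606,-.06,8])
cap=atz(c,np.array((351,112))/.875,.094); print("cap",cap.round(4),"nominal",np.round(incell(0,-.145,.094),4))
a=np.radians(q[2]); print("from cover",(q[:2]+.145*np.array([np.sin(a),-np.cos(a)])).round(4))
# numeric cap circle: black pixels near (401,128)
m=(im[100:160,365:440].max(2)<45).astype(np.uint8); n,l,s,ce=cv2.connectedComponentsWithStats(m); k=1+s[1:,4].argmax(); print(s[k],ce[k]+[365,100])
t=(np.array([.6255,-.2035])); go([*t,.115])
E
```

```text
fit [ 0.6034 -0.0611  7.4457] res [-5.3 -0.8  1.4 -0.7  1.3  3.5 -0.9  1.8]
cap [ 0.6295 -0.1981  0.094 ] nominal [ 0.6259 -0.2036  0.094 ]
from cover [ 0.6222 -0.2049]
[ 18  11  42  42 340] [397.52647059 129.27647059]
shift [ 57.9  83.3 107.2] turn [0. 0. 0.] j6 57.6
```

```bash
python3 -m jog '[[[59,81,0],[0,0,0],1],[[59,81,0],[0,0,0],1],[[59,81,40],[0,0,0],1],[[59,81,80],[0,0,0],1],[[59,81,100],[0,0,0],1],[[59,81,100],[0,0,0],1],[[59,81,100],[0,0,0],1],[[59,81,100],[0,0,0],1]]'
python3 -m jog '[[[0,0,6],[0,0,0],1],[[0,0,12],[0,0,0],1],[[0,0,18],[0,0,0],1],[[0,0,24],[0,0,0],1],[[0,0,28],[0,0,0],1],[[0,0,32],[0,0,0],1],[[0,0,36],[0,0,0],1],[[0,0,36],[0,0,0],1]]'
```

```text
time_s: 31.78
position: [0.6279, -0.2022, 0.1246]
tcp_rot: [[0.99, 0.14, 0.002], [0.14, -0.99, -0.001], [0.002, 0.001, -1.0]]
force: [-0.0, -0.4, 0.2]
opening: 0.004
time_s: 32.45
position: [0.6265, -0.2023, 0.0872]
tcp_rot: [[0.99, 0.139, -0.001], [0.139, -0.99, 0.0], [-0.001, -0.001, -1.0]]
force: [-2.7, 0.5, 4.8]
opening: 0.006
```

Contact is at about the expected height. I'll push on down to the stop.

```bash
python3 -m jog '[[[0,0,4],[0,0,0],1],[[0,0,8],[0,0,0],1],[[0,0,12],[0,0,0],1],[[0,0,14],[0,0,0],1],[[0,0,14],[0,0,0],1]]'
python3 -m jog '[[[0,0,2],[0,0,0],1],[[0,0,4],[0,0,0],1],[[0,0,4],[0,0,0],1],[[0,0,4],[0,0,0],1]]'
```

```text
time_s: 32.87
position: [0.6267, -0.2024, 0.0743]
tcp_rot: [[0.99, 0.139, -0.0], [0.139, -0.99, 0.0], [-0.0, -0.0, -1.0]]
force: [-2.1, 0.7, 7.9]
opening: 0.005
time_s: 33.2
position: [0.6267, -0.2025, 0.0723]
tcp_rot: [[0.99, 0.14, 0.0], [0.14, -0.99, -0.0], [0.0, 0.0, -1.0]]
force: [-5.2, 1.6, 14.7]
opening: 0.003
```

```bash
python3 -m jog '[[[0,0,2],[0,0,0],1],[[0,0,4],[0,0,0],1],[[0,0,5],[0,0,0],1],[[0,0,5],[0,0,0],1]]'
python3 -m jog '[[[0,0,-8],[0,0,0],1],[[0,0,-20],[0,0,0],1],[[0,0,-40],[0,0,0],1],[[0,0,-80],[0,0,0],1],[[0,0,-120],[0,0,0],1],[[-40,60,-160],[0,0,0],0.5],[[-80,90,-200],[0,0,0],0.5],[[-80,90,-200],[0,0,0],0.5],[[-80,90,-200],[0,0,0],0.5]]'
python3 -m jog '[[[0,0,0],[0,0,0],0.5],[[0,0,0],[0,0,0],0.5]]'
python3 - <<'E'
from h import *
im,c=snap("wrist","w14"); s,_=snap("scene","s14"); im13,c13=load("w13")
for nm,P in (("cell/cap crop",0),):
    m=(im.max(2)<45).astype(np.uint8)
    u=proj(c,[.6265,-.2025,.094])[0]; print("cap expected px",u)
    x,y=u.astype(int); w=m[y-35:y+35,x-35:x+35]; n,l,st,ce=cv2.connectedComponentsWithStats(w)
    for k in range(1,n):
        if st[k,4]>60: print(st[k],(ce[k]+[x-35,y-35]).round(1), atz(c,ce[k]+[x-35,y-35],.094).round(4))
s13,_=load("s13"); d=cv2.absdiff(s13,s).max(2)[195:250,280:370]; print("scene diff over cell area px>40:",(d>40).sum())
o=np.zeros((600,800,3),np.uint8); o[:400,:640]=im; o[400:,:320]=cv2.resize(s[150:250,240:400],(320,200))
cv2.imwrite("pics/m14.png",o)
E
```

```text
time_s: 33.53
position: [0.6268, -0.2025, 0.0721]
tcp_rot: [[0.99, 0.14, 0.001], [0.14, -0.99, -0.001], [0.001, 0.001, -1.0]]
force: [-10.6, 4.8, 36.5]
opening: 0.005
time_s: 34.28
position: [0.5593, -0.3068, 0.2682]
tcp_rot: [[0.991, 0.137, 0.004], [0.137, -0.991, -0.005], [0.003, 0.006, -1.0]]
force: [0.2, -0.3, 0.6]
opening: 0.223
time_s: 34.45
position: [0.56, -0.3038, 0.2653]
tcp_rot: [[0.991, 0.137, 0.002], [0.137, -0.991, -0.001], [0.002, 0.001, -1.0]]
force: [0.1, -0.6, -0.8]
opening: 0.374
cap expected px [235.81535906 109.33792564]
[  21   17   39   39 1150] [239.5 110.1] [ 0.6262 -0.2065  0.094 ]
scene diff over cell area px>40: 589
```

No picture views remain, so the last check has to be numeric. I'll return to the w5 pose, where both tamper and cell are in view, and compare.

```bash
python3 - <<'E'
from h import *
go([.5568,.0089,.2173],97.6)
E
python3 -m jog '[[[40,-310,48],[0,0,0],0.3],[[40,-310,48],[0,0,0],0.3],[[40,-310,48],[0,0,0],0.3],[[40,-310,48],[0,0,0],0.3],[[40,-310,48],[0,0,0],0.3],[[40,-310,48],[0,0,0],0.3],[[40,-310,48],[0,0,0],0.3],[[40,-310,48],[0,0,0],0.3],[[40,-310,48],[0,0,0],0.3],[[40,-310,48],[0,0,0],0.3],[[40,-310,48],[0,0,0],0.3]]'
python3 - <<'E'
from h import *
go([.5568,.0089,.2173],97.6)
im,c=snap("wrist","w15"); im5,c5=load("w5")
d=proj(c,[.608,.165,.06])[0]-proj(c5,[.608,.165,.06])[0]; print("expected shift",d)
def match(src,box,dst,r=25):
    x0,y0,x1,y1=box; t=src[y0:y1,x0:x1]; X,Y=max(x0-r,0),max(y0-r,0)
    m=cv2.matchTemplate(dst[Y:y1+r,X:x1+r],t,cv2.TM_CCOEFF_NORMED); _,v,_,l=cv2.minMaxLoc(m); return (l[0]+X-x0,l[1]+Y-y0),round(v,2)
print("tamper+pad",match(im5,(135,45,270,182),im)); print("cap",match(im5,(490,120,565,180),im)); print("beaker",match(im5,(250,200,292,232),im))
# post vs pad: black post blob and foot edges
g=cv2.cvtColor(im,cv2.COLOR_BGR2GRAY)
print("rows across foot y=90:",[int(i) for i in np.where(np.abs(np.diff(g[int(88+d[1])].astype(int)))>40)[0] if 120<i<300])
# cover: project plate corners for a seated cover, score edge strength
pts=proj(c,[incell(*(np.array(p))) for p in rect(.154,.168,.073)]); print("seated cover corners",pts.round(0).tolist()); print("subpix",sub(im,pts,6).round(1).tolist())
pt=proj(c,incell(0,0,.128))[0]; print("cover post top px exp",pt.round(1),"grey",g[int(pt[1]),int(pt[0])])
E
```

```text
shift [  40.3 -307.9   46.7] turn [-0.1  0.1  0.4] j6 43.6
time_s: 35.47
position: [0.5564, 0.0104, 0.2158]
tcp_rot: [[0.99, 0.141, -0.001], [0.141, -0.99, -0.0], [-0.001, -0.0, -1.0]]
force: [0.3, 0.5, 0.8]
opening: 0.698
shift [ 0.2  1.6 -1.5] turn [-0.   0.1  0.5] j6 71.5
expected shift [ 1.30164449 -2.472467  ]
tamper+pad ((1, -3), 0.95)
cap ((3, 1), 0.98)
beaker ((1, -1), 0.96)
rows across foot y=90: [140, 141, 143, 144, 186, 227, 252, 263]
seated cover corners [[313.0, 69.0], [486.0, 72.0], [464.0, 221.0], [313.0, 220.0]]
subpix [[316.3999938964844, 70.5], [485.6000061035156, 74.19999694824219], [463.6000061035156, 219.89999389648438], [315.6000061035156, 218.6999969482422]]
cover post top px exp [410.9 159.9] grey 70
```

```bash
python3 -c "
from rig import bot
print(bot.hand_in(), bot.read_state()['time_s'])"
```

```text
the job is handed in; nothing more can be done
the job is handed in; nothing more can be done
```

The whole job was done in the order asked and handed in at about 35.5 s on the robot's clock.

- **Lumps:** I found three grey lumps and no fourth, and placed all three in the cell. The blue and yellow blocks were left alone.
- **Tamping:** The foot stopped 12 mm below the rim, as expected for a floor fully down. I pressed on to about 34 N and it moved only about 1 mm further.
- **Tamper:** It stands upright on its pad. A final picture comparison matched its starting place within 1 pixel (score 0.95).
- **Cover:** It seated at TCP height 0.0845 m against 0.0846 m expected. In the last picture, the corners lay within about 3 pixels of those of a level, seated cover.
- **Plunger:** I pushed it to its stop at 72.1 mm against 72 mm expected, at 36.5 N. Afterwards the cap was back up in its starting place.
- **Bystanders:** The beaker had not moved (match score 0.96). The amber bottle was not measured at the end, but the arm only passed above or clear of it.

**Checks that disagreed or failed:**
- The position estimates for the cell, cover and plunger cap differed by 3–6 mm between pictures, within the play available.
- The cover fit after seating was poor at one corner (5 pixels).
- The final composite could not be viewed because the 16-picture limit was reached, so the last checks were numeric only. One of them, the brightness at the top of the cover's post, was inconclusive.

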